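# Wind the board holder's sprung clamp open and hold it

## Task

Two loose crank handles lie on the electronics bench: take the one whose hub has the square bore and fit it fully home on the square shaft of the board holder, while the clamp arm is still at rest. Then, by that handle, turn the shaft clockwise (seen from above) against its spring until the clamp arm is at its stop, away from the circuit board, and finish while still holding it there by the handle, with the robot touching nothing but the handle. Do not push about the other handle or the other things on the bench.

Things in the scene. Friction and masses are not known exactly. Their poses are not given: they have to be found in the camera images.
- handle: handle with the square bore: dark steel crank lying hub down, about 0.25 kg (varies). Origin: centre of the hub's underside. Hub block 40 x 40 x 30 mm high, with a square through bore 19.5 mm wide along z, its sides parallel to the x and y axes. A bar 16 mm wide, z 14 to 30 mm, runs along +x to x = 123 mm
- handle_bar (a point): middle of the handle's bar, x = 60, z = 22 mm in the handle's frame: grip it here across the bar (16 mm wide), near its balance point. Axes as the handle's. Farther out, at x = 114 mm, a foot 14 mm across reaches down to z = 0 and a round black knob 20 mm across stands up to z = 60 mm
- shoulder (a point): spindle's round shoulder, 48 mm above the bench, on the vertical pivot axis: a fully home handle's hub rests here. From it an 18 mm square steel shaft (play 0.75 mm a side, 0.1 rad) rises 34 mm, the top 4 mm stepped in to 16 and 13 mm. Its sides are parallel to this point's x and y axes, which turn with it; z up. The handle fits in any of four quarter turns
- spindle (a joint): turn of the shaft and clamp arm, rad: 0 = at rest, roller on the circuit board; 1.1 = at the stop pin (63 degrees). Grows as the shaft is turned clockwise seen from above. A spring always turns it back to 0: 0.12 N m at rest, growing evenly to 0.35 N m at the stop
- clamp: sprung clamp arm in one piece with the spindle, below the shoulder: aluminium bar 16 mm wide, 85 mm long, 26 to 36 mm above the bench, with a black roller 24 mm across at its end. Origin on the pivot axis at bench height; the arm runs along its -y
- holder: board holder fixed to the bench: aluminium plate x -90 to 105, y -130 to 45 mm, 8 mm thick; origin on the bench under the pivot axis. Green circuit board at x 13 to 93, y -121 to -27 mm; the arm at rest lies along -y; a stop pin 10 mm across on the side away from the board. But for the spindle, nothing on it is higher than 36 mm
- other_handle: the other handle (round bore): steel crank of the same length, but its hub is a round disc 40 mm across with a round bore of only 12 mm, which does not fit the square shaft; origin at the centre of the hub's underside, x axis along the bar; a bystander, not needed
- spool: wire spool standing on its flange, 64 mm across, 44 mm tall; origin at the centre of its underside; bystander
- parts_tray: grey open tray with compartments, 90 x 130 x 25 mm; origin at the centre of its underside; bystander
- screwdriver: screwdriver with black grip lying on the bench; bystander
- multimeter: yellow hand multimeter lying flat, 80 x 160 mm, 41 mm high; bystander
- mouse: black computer mouse, about 60 x 100 mm, 34 mm high; bystander
- white_block: white plastic block 45 x 110 mm, 20 mm high; bystander
Things that resemble listed ones, but are neither listed nor needed, are in the scene too. What is shaped like the handle but pink or turquoise is not meant.

How it is judged:
By the outcome, as a careful person would: the job done as asked, in the order asked, and still so for the second after the job is handed in, while the arm keeps its last pose, push and grip.
It also fails if it takes over 48 s, if anything falls off the work surface, if the arm or the gripper's body presses on something with over 40 N, if the wrist force passes 120 N, or if a joint passes its speed limit or range.

## Robot

A 6-joint arm with a two-finger parallel gripper is mounted at the origin on the work surface. World frame = base frame: x ahead of the robot, y to its left, z up, the work surface at z = 0. Lengths are in m, angles in rad, forces in N, time in s.
With the tool pointing down it reaches from about 0.325 to 1 m from the base axis. Payload 5.1 kg.
Tool frame: the origin (TCP) lies between the finger pads; the fingertips stand 22 mm ahead of it and the grasp point (between the pads) lies 3 mm ahead of it; z points along the fingers, y is the line along which they close (so a half turn about z gives the same grasp; the last joint's range is limited). The gripper opens to 85 mm and grips with 20 to 120 N. Pads are 22 mm wide; open, the fingers measure 114 mm over their backs; the gripper's body (76 mm by 85 mm) begins 54 mm behind the grasp point. The pads swing forward as they close: fully open they stand 13 mm farther back than shut.
Start: joints at [1.096, 0.124, 1.65, -0, 1.367, -0.083], TCP at [0.248, 0.601, 0.253] pointing down, gripper open.
Joint ranges: [-2.61, 2.61], [-1.02, 2.33], [0.03, 2.71], [-1.35, 4.49], [0.32, 2.68], [-2.91, 2.91]. Speed limits (rad/s): [2.57, 2.57, 3.14, 3.14, 3.14, 3.14].

## Interface

Orientations are given as a unit quaternion [w, x, y, z].
In Python, from bench import state, eyes, ctrl gives the robot as it stands.
- The arm moves only by the tool step_arm, never from a script. Its argument "plan" is text: rows parted by semicolons, each of 4 numbers parted by spaces: the shift along the tool's x, y, z in m, then the turn about the tool's z in degrees. A call has 1 to 10 rows; each row shifts and turns the commanded pose from where the row before left it, along the tool's axes as they then stand; what a row does not reach is not made up. A row lasts 1/8 s, in which the tool goes at most 62.5 mm and 10.7 degrees, less where a joint would pass 70% of its speed; a pose out of reach is approached as far as the arm can. A call with a gripper value outside its range is refused whole. "grip" is the finger opening in m, from 0 to 0.0854, set as the call begins (left out, the last holds). The fingers move at their own pace and stop on an object; the grip force is fixed at half the most. Time passes only in rows, so rows that do not move let the fingers close. It gives the time, the measured TCP pose, the force, the opening and the grip force at its end, in the units of the state.
- state(): the state, without advancing time (a new reading comes with each control period).
- eyes.read_camera(name): name is "side" or "top"; returns (picture, depth): 384x512x3 uint8, red, green, blue; 384x512 float32, m along the optical axis (not along the pixel's ray), 0 where there is no reading.
- eyes.get_calibration(name): a dict with "camera_matrix" (3x3 intrinsics, pixels), "dist" ([k1, k2, p1, p2, k3] as OpenCV has them; the pictures are not rectified), "R" (3x3) and "t" (3): a world point X has camera coordinates R X + t. Camera axes: x right, y down, z forward; pixel columns grow to the right and rows downward; lengths in m; the calibration is good to about 2 mm. A picture is of the moment at which its call begins. get_calibration takes no time and is no camera call.
- ctrl.job_done(): hands the job in; it is judged then, once.
The state is a dict: "t": time; "q": joint angles; "qvel": joint speeds; "effort": joint torques, N m; "eef_pos": TCP position; "tcp_rot": TCP orientation; "force": force on the tool from outside, world axes, zero at the start; "ft_torque": the same for the moment, N m; "finger_gap": finger opening in m; "grip_force": force on a finger pad.
Only numpy, scipy, OpenCV 4.12 (cv2) and the standard library are available. Lean on these libraries where they do the work, as an engineer would, in place of code of your own. Each camera call takes 0.05 s, during which the arm holds its last target. There are 200 camera calls.

## Working session

There is one attempt and no reset: what is moved stays moved. The work goes in short steps, Python scripts to look and compute and a tool call to move; the robot and the scene stay as the last step left them, time stands still between calls to the robot, and variables do not carry over. Pictures are saved under pics/ and viewed, at most 10 in all, crops included, and the job is handed in when it is done.

Besides the shell and the picture viewer there is one more tool, called as a command line: name --argument value ..., lists and objects as JSON in quotes. step_arm: Moves the arm, as the interface text tells. Its arguments: {"type":"object","properties":{"plan":{"type":"string"},"grip":{"type":"number"}},"required":["plan"]}

```bash
ls; mkdir -p pics; cat > h.py <<'E'
import numpy as np, cv2
from bench import state, eyes, ctrl
def grab(n,save=None):
    p,d=eyes.read_camera(n)
    if save: cv2.imwrite('pics/'+save,cv2.cvtColor(p,cv2.COLOR_RGB2BGR))
    return p,d
def ray(n,uv):
    c=eyes.get_calibration(n);K=np.array(c['camera_matrix'],float);D=np.array(c['dist'],float)
    R=np.array(c['R'],float);t=np.array(c['t'],float).ravel()
    u=cv2.undistortPoints(np.array(uv,float).reshape(-1,1,2),K,D).reshape(-1,2)
    return -R.T@t, np.c_[u,np.ones(len(u))]@R   # origin, dirs with camera z=1
def plane(n,uv,z):
    o,d=ray(n,uv); return o+d*((z-o[2])/d[:,2])[:,None]
def depthpts(n,uv,dep):
    o,d=ray(n,uv); i=np.round(np.array(uv)).astype(int).reshape(-1,2); return o+d*dep[i[:,1],i[:,0]][:,None]
def proj(n,X):
    c=eyes.get_calibration(n)
    return cv2.projectPoints(np.array(X,float).reshape(-1,1,3),cv2.Rodrigues(np.array(c['R'],float))[0],np.array(c['t'],float),np.array(c['camera_matrix'],float),np.array(c['dist'],float))[0].reshape(-1,2)
E
python3 - <<'E'
from h import *
for n in('top','side'):
    p,d=grab(n,n+'0.png'); np.savez('pics/'+n+'0.npz',p=p,d=d)
    o,r=ray(n,[[256,192]]); print(n,o,r, (d>0).mean())
s=state(); print({k:np.round(v,3) for k,v in s.items()})
E
```

```text
pics
top [0.45830182 0.0823216  1.19657463] [[ 4.82139039e-02  6.32657365e-04 -9.98879053e-01]] 0.9959360758463541
side [0.2080322 1.0362754 1.1155706] [[ 0.23419112 -0.65748914 -0.71639704]] 0.9962717692057291
{'t': np.float64(0.1), 'q': array([ 1.096,  0.124,  1.652,  0.   ,  1.368, -0.083]), 'qvel': array([ 0.001, -0.002, -0.003, -0.001,  0.001,  0.   ]), 'effort': array([ 0.0000e+00, -4.2493e+01, -3.6665e+01, -0.0000e+00,  4.0000e-03,
        0.0000e+00]), 'eef_pos': array([0.248, 0.6  , 0.252]), 'tcp_rot': array([-0.   ,  0.195,  0.981, -0.001]), 'force': array([-0.092,  0.429, -0.202]), 'ft_torque': array([ 0.035,  0.007, -0.002]), 'grip_force': np.float64(0.0), 'finger_gap': np.float64(0.086)}
```

View pics/top0.png

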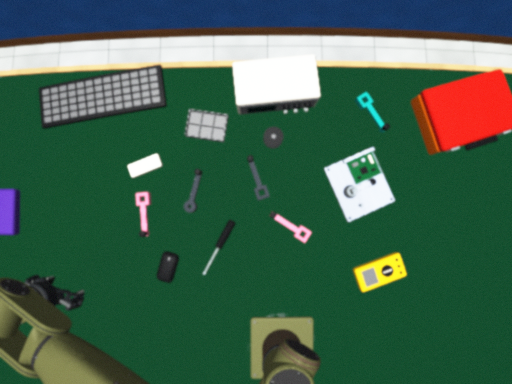

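View pics/side0.png

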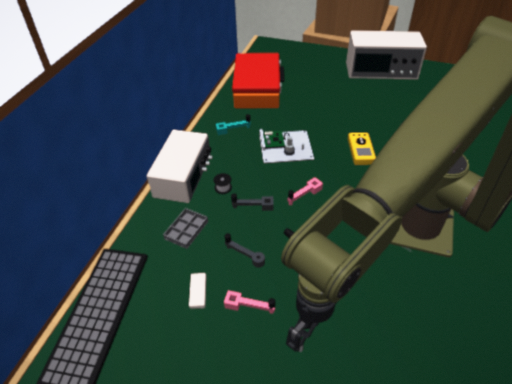

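The top view shows two dark cranks. One has its hub at (190,206), apparently round; the other at (262,192), apparently square. The holder is around (358,185), with its pivot at about (350,191). The pink and turquoise ones don't count. I'll confirm this in an enlarged crop.

```bash
python3 - <<'E'
from h import *
T=np.load('pics/top0.npz')['p'];S=np.load('pics/side0.npz')['p']
def c(p,x,y,w,h): return cv2.resize(np.clip(p[y:y+h,x:x+w].astype(int)*1.6,0,255).astype(np.uint8),(400,300),interpolation=cv2.INTER_CUBIC)
m=np.vstack([np.hstack([c(T,180,150,100,75),c(T,312,142,100,75)]),np.hstack([c(S,210,180,80,60),c(S,250,110,80,60)])])
cv2.imwrite('pics/crop1.png',m[:,:,::-1])
E
```

```text
(no output)
```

View pics/crop1.png

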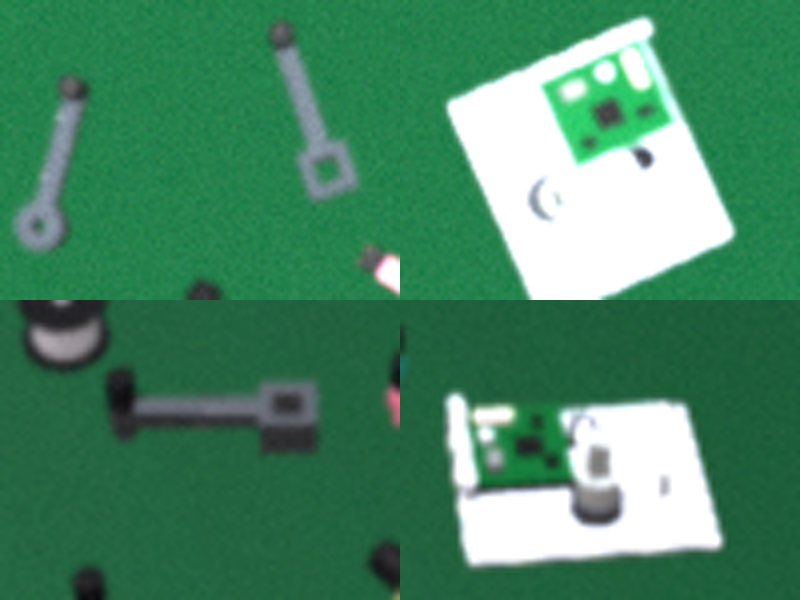

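The crop confirms it: the crank at (262,192) has a square hub and square bore. The one at (190,206) has a round disc hub with a small round bore, so it's the bystander. Next I'll measure the handle and the shaft in metric top-down patches.

```bash
cat >> h.py <<'E'
def ortho(n,img,x0,x1,y0,y1,z,s=0.0005):
    # rows: x decreasing, cols: y decreasing
    xs=np.arange(x1,x0,-s);ys=np.arange(y1,y0,-s)
    X,Y=np.meshgrid(xs,ys,indexing='ij')
    uv=proj(n,np.stack([X,Y,np.full_like(X,z)],-1).reshape(-1,3)).astype(np.float32).reshape(X.shape+(2,))
    return cv2.remap(img,uv[...,0],uv[...,1],cv2.INTER_CUBIC)
E
python3 - <<'E'
from h import *
D={n:np.load(f'pics/{n}0.npz') for n in('top','side')}
P={n:(D[n]['p'],D[n]['d']) for n in D}
# coarse
for nm,uv in dict(hub=[262,192],knob=[250,157],bar=[256,174],shaft=[350,191],roller=[373,182]).items():
    print(nm,depthpts('top',[uv],P['top'][1]).round(4),'z.03',plane('top',[uv],.03).round(4))
for nm,uv in dict(hub=[266,201],knob=[234,196],bar=[252,201],shaft=[290,142]).items():
    print('side',nm,depthpts('side',[uv],P['side'][1]).round(4),'z.03',plane('side',[uv],.03).round(4))
def tile(n,c,z,w): 
    o=ortho(n,P[n][0],c[0]-w,c[0]+w,c[1]-w*4/3,c[1]+w*4/3,z,w*2/300)
    return np.clip(o.astype(int)*1.4,0,255).astype(np.uint8)[:300,:400]
h=plane('top',[[257,175]],.03)[0];s=plane('top',[[350,191]],.082)[0]
print('centres',h,s)
m=np.vstack([np.hstack([tile('top',h,.03,.09),tile('side',h,.03,.09)]),np.hstack([tile('top',s,.082,.06),tile('side',s,.082,.06)])])
cv2.imwrite('pics/crop2.png',m[:,:,::-1])
E
```

```text
hub [[ 0.5161  0.0631 -0.0023]] z.03 [[0.5145 0.0636 0.03  ]]
knob [[0.6249 0.1016 0.0576]] z.03 [[0.629  0.1021 0.03  ]]
bar [[0.5731 0.0828 0.0305]] z.03 [[0.5732 0.0828 0.03  ]]
shaft [[ 0.515  -0.2158  0.0595]] z.03 [[ 0.5165 -0.2235  0.03  ]]
roller [[ 0.5449 -0.2977  0.0393]] z.03 [[ 0.5456 -0.3007  0.03  ]]
side hub [[0.5203 0.0589 0.0167]] z.03 [[0.5165 0.0707 0.03  ]]
side knob [[0.6179 0.1082 0.0608]] z.03 [[0.6299 0.0811 0.03  ]]
side bar [[0.5614 0.0877 0.0331]] z.03 [[0.5624 0.085  0.03  ]]
side shaft [[ 0.5116 -0.2183  0.0653]] z.03 [[ 0.5218 -0.2604  0.03  ]]
centres [0.56990907 0.07955665 0.03      ] [ 0.51385916 -0.20990824  0.082     ]
```

View pics/crop2.png

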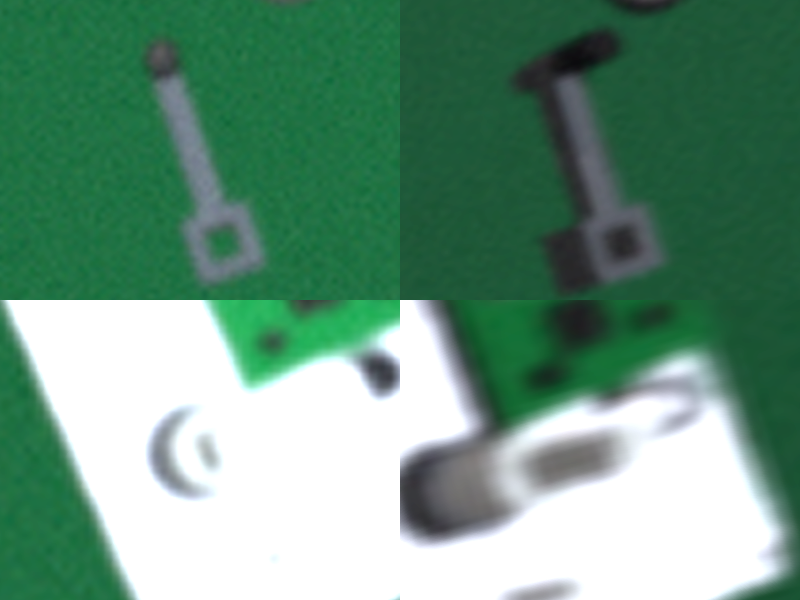

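The hub's top face sits at (223,243) in both rectified tiles, which agree at z=30 mm, so the height checks out. Next come numeric fits: the bar axis, the holder plate's edges, and a contrast-stretched view of the shaft.

```bash
python3 - <<'E'
from h import *
P={n:(np.load(f'pics/{n}0.npz')['p'],np.load(f'pics/{n}0.npz')['d']) for n in('top','side')}
s=.0005
for n in P:
    x1,y1=.66,.14
    o=ortho(n,P[n][0],.48,x1,.02,y1,.03,s).astype(int)
    g=np.abs(o[...,1]-o[...,0])+np.abs(o[...,1]-o[...,2])
    lum=o.sum(2); hub=lum[240:330,100:190]
    print(n,'hub lum',np.percentile(hub,[5,50,95]))
    m=((o[...,0]>(52 if n=='top' else 55))&(o[...,1]-o[...,0]<18)).astype(np.uint8)
    m=cv2.morphologyEx(m,cv2.MORPH_OPEN,np.ones((5,5)))
    k,l,st,c=cv2.connectedComponentsWithStats(m); i=1+np.argmax(st[1:,4]); m=(l==i).astype(np.uint8)
    cs,h=cv2.findContours(m,cv2.RETR_CCOMP,cv2.CHAIN_APPROX_NONE)
    W=lambda uv:(x1-uv[1]*s,y1-uv[0]*s)
    for cc,hh in zip(cs,h[0]):
        if len(cc)>40:
            r=cv2.minAreaRect(cc); print(' hole' if hh[3]>=0 else ' out',W(r[0]),np.array(r[1])*s,r[2])
    # bar: pixel rows x in .555...61
    ys,xs=np.nonzero(m); X=x1-ys*s;Y=y1-xs*s
    b=(X>.552)&(X<.60)
    pts=np.c_[X[b],Y[b]]; 
    vx,vy,a,bb=cv2.fitLine(pts.astype(np.float32),cv2.DIST_L2,0,1e-4,1e-4).ravel(); 
    # centre per row
    rows=np.unique(X[b]); cy=[Y[b][X[b]==r].mean() for r in rows]; w=np.mean([np.ptp(Y[b][X[b]==r]) for r in rows])
    f=np.polyfit(rows,cy,1); print(' bar slope ang',np.degrees(np.arctan(f[0])),'y at .5141',np.polyval(f,.5141),'y at .572',np.polyval(f,.572),'w',w)
    cv2.imwrite(f'pics/m_{n}.png',m*255)
# plate
for n in P:
    x1,y1=.72,-.08; z=.008
    o=ortho(n,P[n][0],.38,x1,-.44,y1,z,s).astype(int)
    m=((o[...,0]>110)).astype(np.uint8); m=cv2.morphologyEx(m,cv2.MORPH_OPEN,np.ones((9,9)))
    k,l,st,c=cv2.connectedComponentsWithStats(m); i=1+np.argmax(st[1:,4]); m=(l==i).astype(np.uint8)
    cs,_=cv2.findContours(m,cv2.RETR_EXTERNAL,cv2.CHAIN_APPROX_NONE)
    hull=cv2.convexHull(max(cs,key=len)); r=cv2.minAreaRect(hull)
    print(n,'plate c',x1-r[0][1]*s,y1-r[0][0]*s,np.array(r[1])*s,r[2])
    print(np.array([(x1-v*s,y1-u*s) for u,v in cv2.boxPoints(r)]).round(4).tolist())
def tile(n,c,z,w):
    o=ortho(n,P[n][0],c[0]-w,c[0]+w,c[1]-w*4/3,c[1]+w*4/3,z,w*2/300)[:300,:400].astype(float)
    return np.clip((o-90)*255/165,0,255).astype(np.uint8) if 1 else o
c=(.514,-.212)
m=np.vstack([np.hstack([tile('top',c,.082,.05),tile('side',c,.082,.05)]),np.hstack([tile('top',(.53,-.25),.008,.12),tile('side',(.53,-.25),.008,.12)])])
cv2.imwrite('pics/crop3.png',m[:,:,::-1])
E
```

```text
top hub lum [160. 240. 282.]
 out (0.5555044555664063, 0.07929874420166017) [0.12529147 0.0374319 ] 72.0308609008789
 hole (0.513375, 0.06612500000000002) [0.02292651 0.02403331] 71.56504821777344
 bar slope ang 19.12053775750882 y at .5141 0.06526666713325861 y at .572 0.08533958566629334 w 0.012778947368421053
side hub lum [100. 178. 213.]
 out (0.5547500000000001, 0.07975000000000002) [0.12174768 0.03636619] 71.56504821777344
 hole (0.5139264526367188, 0.0672941131591797) [0.02401103 0.02461736] 75.96376037597656
 bar slope ang 16.03142394544258 y at .5141 0.07021371430571102 y at .572 0.08685064389697641 w 0.01264210526315789
top plate c 0.5418368225097656 -0.2648306884765625 [0.20200269 0.18878032] 66.70543670654297
[[0.5972999930381775, -0.13819999992847443], [0.6718999743461609, -0.311599999666214], [0.4864000082015991, -0.39149999618530273], [0.4117000102996826, -0.21809999644756317]]
side plate c 0.5450646362304687 -0.2724008483886719 [0.19899493 0.21219124] 66.80140686035156
[[0.5946999788284302, -0.13570000231266022], [0.6783000230789185, -0.33070001006126404], [0.49540001153945923, -0.4090999960899353], [0.41179999709129333, -0.21410000324249268]]
```

View pics/crop3.png

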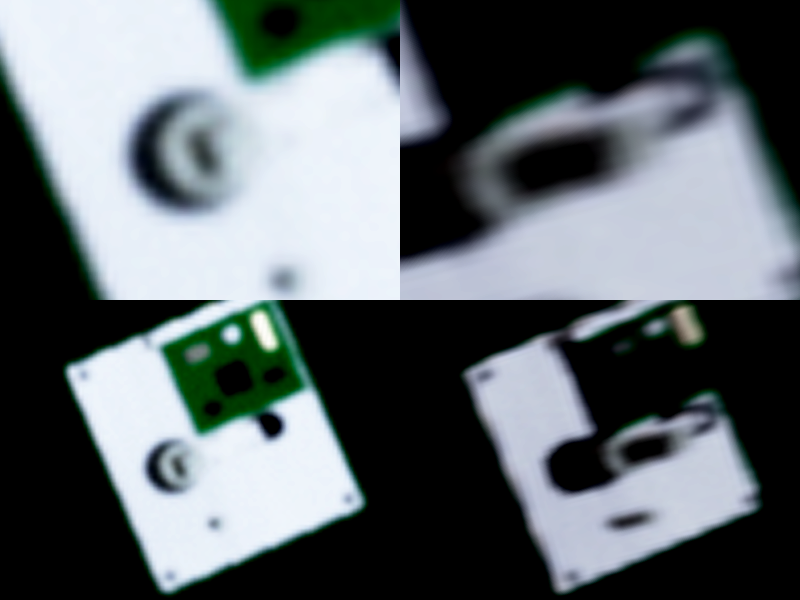

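Measured so far:
- **Handle:** hub at about (0.514, 0.066), bar yaw about 18.3°, with both views agreeing at z = 30 mm.
- **Holder:** x axis at yaw 23.3°, pivot at about (0.513, -0.223). The visible shaft face looks parallel to the holder's axes.

I'm moving above the bar now.

step_arm --plan "-0.0495 -0.0352 0 0; -0.0495 -0.0352 0 0; -0.0495 -0.0352 0 0; -0.0495 -0.0352 0 0; -0.0495 -0.0352 0 0; -0.0495 -0.0352 0 0; -0.0495 -0.0352 0 0; -0.0495 -0.0352 0 0; -0.0495 -0.0352 0 0; -0.0495 -0.0352 0 0"

```text
t: 1.35
eef_pos: [0.5718, 0.0845, 0.253]
tcp_rot: [-0.0, 0.195, 0.981, 0.0]
force: [0.9, 1.3, 0.8]
finger_gap: 0.0853
grip_force: 0.0
```

step_arm --plan "0 0 0.03 -10.2; 0 0 0.03 -10.2; 0 0 0.03 -10.2; 0 0 0.03 -10.2; 0 0 0 0" --grip 0.05

```text
t: 1.98
eef_pos: [0.5688, 0.0862, 0.1298]
tcp_rot: [-0.004, -0.158, 0.987, 0.0]
force: [-0.6, 0.2, -0.4]
finger_gap: 0.0501
grip_force: 0.0
```

```bash
cat >> h.py <<'E'
from scipy.spatial.transform import Rotation as Ro
def pose():
    s=state(); q=s['tcp_rot']; R=Ro.from_quat([q[1],q[2],q[3],q[0]]).as_matrix()
    return np.array(s['eef_pos']),R,np.degrees(np.arctan2(R[1,0],R[0,0]))
def go(x,y,z,yaw):
    p,R,w=pose(); d=R.T@(np.array([x,y,z])-p)
    print('at',p.round(4),'yaw %.2f'%w,'tilt',R[:,2].round(3),'-> shift',d.round(4),'turn %.2f'%(((w-yaw)+180)%360-180))
E
python3 - <<'E'
from h import *
go(.5708,.085,.027,198.3)
for n in('top','side'): p,d=grab(n,n+'1.png'); np.savez(f'pics/{n}1.npz',p=p,d=d)
# hub/shaft depth
P=np.load('pics/top0.npz')['d'];S=np.load('pics/side0.npz')['d']
for n,d,c in(('top',P,(350,191)),('side',S,(290,142))):
    uu,vv=np.meshgrid(np.arange(c[0]-15,c[0]+16),np.arange(c[1]-15,c[1]+16)); uv=np.c_[uu.ravel(),vv.ravel()]
    X=depthpts(n,uv,d); 
    for z in(.06,.068,.075): k=X[:,2]>z; print(n,z,k.sum(),X[k].mean(0).round(4) if k.any() else '',X[:,2].max().round(4))
E
```

```text
at [0.5688 0.0862 0.1298] yaw -161.77 tilt [-0.007 -0.    -1.   ] -> shift [-0.0022 -0.0019  0.1028] turn -0.07
top 0.06 47 [ 0.509  -0.1902  0.1974] 1.1966
top 0.068 44 [ 0.5087 -0.1884  0.2063] 1.1966
top 0.075 42 [ 0.5086 -0.1871  0.2128] 1.1966
side 0.06 43 [ 0.4865 -0.1034  0.1701] 1.1156
side 0.068 30 [ 0.4742 -0.0534  0.216 ] 1.1156
side 0.075 25 [ 0.4657 -0.0203  0.2452] 1.1156
```

step_arm --plan "-0.002 -0.0019 0.05 0; 0 0 0.035 0; 0 0 0.018 0; 0 0 0 0; 0 0 0 0"

```text
t: 2.7
eef_pos: [0.5755, 0.0853, 0.0325]
tcp_rot: [0.002, -0.159, 0.987, -0.0]
force: [0.6, 0.4, -0.4]
finger_gap: 0.05
grip_force: 0.0
```

```bash
python3 - <<'E'
from h import *
go(.5708,.085,.027,198.3); print(state()['force'])
for n in('top','side'): p,d=grab(n,n+'2.png'); np.savez(f'pics/{n}2.npz',p=p,d=d)
def tile(n,c,z,w):
    o=ortho(n,np.load(f'pics/{n}2.npz')['p'],c[0]-w,c[0]+w,c[1]-w*4/3,c[1]+w*4/3,z,w*2/300)[:300,:400].astype(float)
    return np.clip(o*1.7,0,255).astype(np.uint8)
m=np.hstack([tile('top',(.56,.08),.03,.1),tile('side',(.56,.08),.03,.1)])
cv2.imwrite('pics/crop4.png',m[:,:,::-1])
P=np.load('pics/top0.npz')['d'];S=np.load('pics/side0.npz')['d']
for n,d,c in(('top',P,(350,191)),('side',S,(290,142))):
    uu,vv=np.meshgrid(np.arange(c[0]-15,c[0]+16),np.arange(c[1]-15,c[1]+16)); uv=np.c_[uu.ravel(),vv.ravel()]
    X=depthpts(n,uv,d); v=X[:,2]<.2
    for z in(.06,.068,.075): k=v&(X[:,2]>z); print(n,z,k.sum(),X[k].mean(0).round(4),X[k].min(0).round(4),X[k].max(0).round(4))
E
```

```text
at [0.5755 0.0853 0.0325] yaw -161.67 tilt [ 0.004  0.    -1.   ] -> shift [0.0046 0.0012 0.0055] turn 0.03
[ 0.55448391  0.42329921 -0.35629276]
top 0.06 42 [ 0.515  -0.2226  0.0784] [ 0.5046 -0.2361  0.0663] [ 0.5266 -0.2132  0.0876]
top 0.068 39 [ 0.5151 -0.2231  0.0793] [ 0.5046 -0.2361  0.0688] [ 0.5266 -0.2132  0.0876]
top 0.075 37 [ 0.5153 -0.2235  0.0799] [ 0.5046 -0.2361  0.0753] [ 0.5266 -0.2143  0.0876]
side 0.06 39 [ 0.515  -0.2203  0.0731] [ 0.5037 -0.2338  0.0603] [ 0.5267 -0.2089  0.0839]
side 0.068 26 [ 0.5151 -0.2211  0.0776] [ 0.5037 -0.2338  0.0681] [ 0.5267 -0.2089  0.0839]
side 0.075 21 [ 0.5147 -0.2215  0.0794] [ 0.5037 -0.2338  0.0758] [ 0.5267 -0.2089  0.0839]
```

View pics/crop4.png

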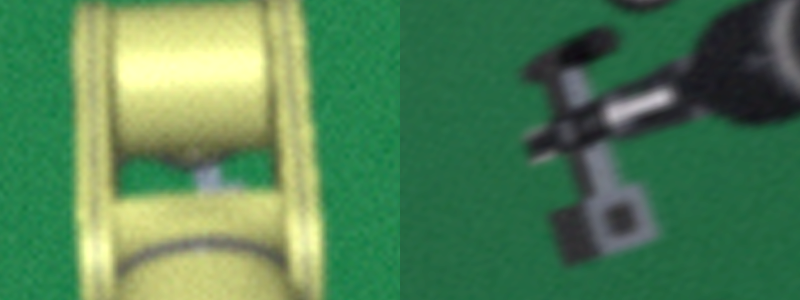

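The side view shows the open fingers straddling the bar mid-way and the hub free. The arm blocks the top view here. I'm settling, then closing the last few millimetres.

step_arm --plan "0 0 0 0; 0 0 0 0"

```text
t: 3.05
eef_pos: [0.5741, 0.0852, 0.0309]
tcp_rot: [0.0, -0.159, 0.987, -0.0]
force: [0.1, -0.2, 0.2]
finger_gap: 0.0502
grip_force: 0.0
```

```bash
python3 -c "
from h import *
go(.5708,.085,.027,198.3);print(state()['q'].round(3),state()['qvel'].round(3),state()['effort'].round(2))"
```

```text
at [0.5741 0.0852 0.0309] yaw -161.65 tilt [ 0.001  0.    -1.   ] -> shift [0.0032 0.0009 0.0039] turn 0.05
[ 0.055  0.213  1.958 -0.     0.97  -1.836] [-0.001  0.004  0.005 -0.001 -0.003  0.001] [ 0.000e+00 -3.981e+01 -2.992e+01 -0.000e+00 -1.000e-02  0.000e+00]
```

step_arm --plan "0 0 0 0; 0 0 0 0; 0 0 0 0; 0 0 0 0; 0 0 0 0"

```text
t: 3.68
eef_pos: [0.5738, 0.0852, 0.0303]
tcp_rot: [-0.0, -0.159, 0.987, -0.0]
force: [-0.3, 0.2, -0.1]
finger_gap: 0.0502
grip_force: 0.0
```

step_arm --plan "0 0.0005 0 0; 0 0 0 0; 0 0 0 0; 0 0 0 0; 0 0 0 0; 0 0 0 0" --grip 0

```text
t: 4.42
eef_pos: [0.5739, 0.0857, 0.0305]
tcp_rot: [0.0, -0.159, 0.987, -0.0]
force: [-0.8, -1.2, 1.9]
finger_gap: 0.0147
grip_force: 60.1
```

```bash
python3 -c "
from h import *
go(.5708,.085,.027,198.3);print(state()['q'].round(3),state()['ft_torque'].round(2),state()['effort'].round(2))"
```

```text
at [0.5739 0.0857 0.0305] yaw -161.65 tilt [ 0.001 -0.    -1.   ] -> shift [0.0031 0.0003 0.0035] turn 0.05
[ 0.056  0.213  1.958 -0.     0.97  -1.835] [-0.09 -0.02  0.06] [  0.37 -38.68 -28.8    0.18   0.07   0.05]
```

Gripped: opening 14.7 mm, force 60 N, gripper yaw matching the bar at 18.4°. The TCP is 63 mm from the hub and 30.5 mm above the underside. I'm lifting and carrying it over.

step_arm --plan "0 0 -0.02 0; 0 0 -0.03 0; 0 0 -0.04 0; 0 0 -0.025 0; 0 0 0 0; 0 0 0 0"

```text
t: 5.18
eef_pos: [0.5727, 0.0857, 0.1442]
tcp_rot: [-0.001, -0.159, 0.987, 0.0]
force: [0.1, -0.4, -3.9]
finger_gap: 0.0149
grip_force: 59.6
```

```bash
python3 -c "
from h import *
go(.5730,-.1975,.14,203.3);print(state()['force'],state()['ft_torque'].round(3),state()['finger_gap'])"
```

```text
at [0.5727 0.0857 0.1442] yaw -161.65 tilt [-0.002  0.    -1.   ] -> shift [ 0.0888 -0.2689  0.0042] turn -4.95
[ 0.10465191 -0.40776698 -3.91517095] [ 0.032 -0.056 -0.028] 0.01490829812259893
```

step_arm --plan "0.0055 -0.0168 0 0; 0.0111 -0.0336 0 0; 0.0133 -0.0403 0 0; 0.0144 -0.0437 0 0; 0.0144 -0.0437 0 0; 0.0133 -0.0403 0 0; 0.0111 -0.0336 0 0; 0.0055 -0.0168 0 0; 0 0 0 -5; 0 0 0 0"

```text
t: 6.42
eef_pos: [0.5736, -0.1973, 0.1443]
tcp_rot: [-0.001, -0.202, 0.979, 0.001]
force: [-0.3, -0.3, -2.7]
finger_gap: 0.0148
grip_force: 59.5
```

step_arm --plan "0 0 0 0; 0 0 0 0; 0 0 0 0"

```text
t: 6.8
eef_pos: [0.5742, -0.197, 0.1454]
tcp_rot: [0.0, -0.202, 0.979, -0.0]
force: [0.4, 0.4, -2.3]
finger_gap: 0.0148
grip_force: 59.5
```

```bash
python3 - <<'E'
from h import *
go(.5730,-.1975,.14,203.3)
I={}
for n in('top','side'): I[n],d=grab(n,n+'3.png'); np.savez(f'pics/{n}3.npz',p=I[n],d=d)
def tile(n,c,z,w):
    o=ortho(n,I[n],c[0]-w,c[0]+w,c[1]-w*4/3,c[1]+w*4/3,z,w*2/300)[:300,:400].astype(float)
    return np.clip(o*1.5,0,255).astype(np.uint8)
c=(.515,-.2225)
m=np.hstack([tile('top',c,.14,.08),tile('side',c,.14,.08)])
cv2.imwrite('pics/crop5.png',m[:,:,::-1])
E
```

```text
at [ 0.5742 -0.197   0.1454] yaw -156.63 tilt [ 0. -0. -1.] -> shift [0.0013 0.0001 0.0054] turn 0.07
```

View pics/crop5.png

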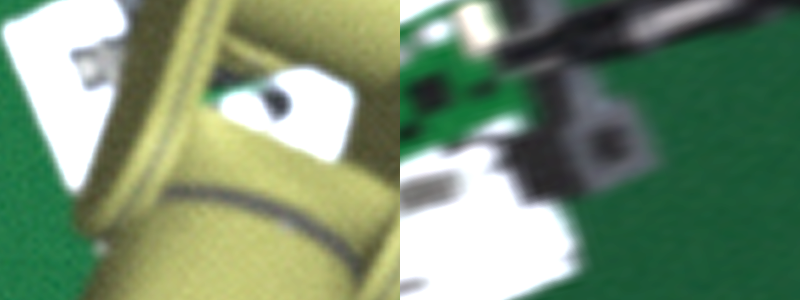

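The side view shows the gripped hub at tile (610,145), which works out to (0.516, -0.221). That agrees with kinematics to 1 mm. The arm blocks the top view. I'll lower to just above the shaft tip, then feel.

step_arm --plan "0.0015 0.001 0.015 0; 0 0 0.013 0; 0 0 0.002 0; 0 0 0 0; 0 0 0 0"

```text
t: 7.52
eef_pos: [0.5728, -0.1972, 0.1158]
tcp_rot: [0.0, -0.202, 0.979, -0.0]
force: [0.1, 0.7, -2.4]
finger_gap: 0.0145
grip_force: 59.5
```

```bash
python3 - <<'E'
from h import *
go(.5730,-.1982,.1175,203.3); print(state()['force'].round(2),state()['ft_torque'].round(3))
p,d=grab('side','side4.png'); np.savez('pics/side4.npz',p=p,d=d)
q=np.load('pics/side0.npz')['p']
a=cv2.resize(p[115:165,262:322],(600,500)[::1],interpolation=cv2.INTER_CUBIC); b=cv2.resize(q[115:165,262:322],(600,500),interpolation=cv2.INTER_CUBIC)
m=np.hstack([a,b]);m=cv2.resize(m,(800,333))
cv2.imwrite('pics/crop6.png',m[:,:,::-1])
# predicted projections of shaft face corners & hub
ex=np.array([.918,.396,0]);ey=np.array([-.396,.918,0]);c=np.array([.515,-.2235,0])
for s in(-1,1):
  for z in(.048,.078): print('shaft',s,z,proj('side',c+9e-3*ey+s*9e-3*ex+[0,0,z]).round(1))
E
```

```text
at [ 0.5728 -0.1972  0.1158] yaw -156.65 tilt [ 0.001 -0.    -1.   ] -> shift [ 0.0002 -0.001  -0.0017] turn 0.05
[ 0.1   0.73 -2.42] [ 0.009 -0.09   0.014]
shaft -1 0.048 [[292.  145.8]]
shaft -1 0.078 [[292.3 139.7]]
shaft 1 0.048 [[287.3 146.2]]
shaft 1 0.078 [[287.6 140. ]]
```

View pics/crop6.png

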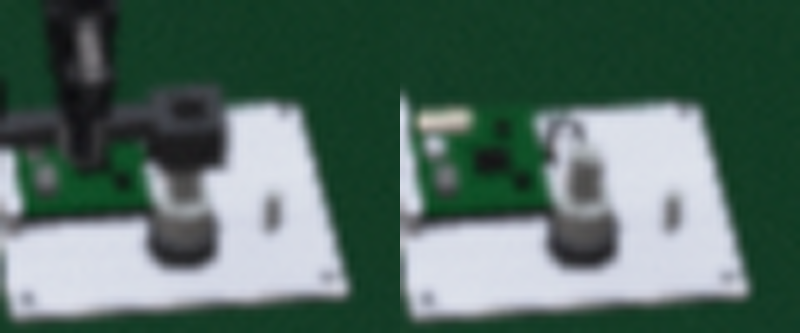

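The hub (153–223) hangs centred over the visible shaft face (167–202) in the left crop. The predicted shaft edges match the right crop to within about 0.3 px. I'll check the centring with edge profiles.

```bash
python3 - <<'E'
from h import *
A=np.load('pics/side4.npz')['p'].astype(float).sum(2)/3; B=np.load('pics/side0.npz')['p'].astype(float).sum(2)/3
def edges(I,r,c0,c1):
    x=np.arange(c0,c1,.05); y=np.interp(x,np.arange(512),I[r]); g=np.gradient(y)
    return x[g.argmin()].round(2),x[g.argmax()].round(2)
for r in(134,136,137,138): print('hub',r,A[r,280:300].astype(int))
for r in(141,142,143,144): print('shaft now',r,A[r,282:298].astype(int),'before',B[r,282:298].astype(int))
tcp,R,w=pose(); b=np.radians(w+180); ex=np.array([np.cos(b),np.sin(b),0]);ey=np.array([-ex[1],ex[0],0])
for off in(.0632,): 
    h=tcp-off*ex; h[2]=tcp[2]-.0305; print('hub fk',h)
    for s in(-1,1): print([proj('side',h+.02*ey+s*.02*ex+[0,0,z]).round(1).tolist() for z in(0,.03)])
E
```

```text
hub 134 [ 36  34  35  32  35  45  56  59  56  55  54  51  51  49  53  91 162 213
 225 224]
hub 136 [ 36  37  46  52  36  29  31  29  30  29  29  29  30  29  36  80 158 213
 224 223]
hub 137 [ 44  44  49  53  34  26  29  30  30  30  28  30  27  28  38  85 164 215
 225 224]
hub 138 [ 45  44  44  49  47  39  32  29  29  30  28  28  27  32  42  98 177 218
 224 225]
shaft now 141 [ 49  89 151 172 140  92  68  64  70  92 147 198 210 215 220 224] before [ 49  91 162 201 189 136  91  80  81 102 160 213 224 225 227 225]
shaft now 142 [ 48  79 146 192 173 120  84  76  79 105 161 210 222 224 224 225] before [ 45  80 150 198 182 128  88  78  81 107 162 210 223 225 225 225]
shaft now 143 [ 42  68 130 190 179 126  87  79  81 103 156 203 221 224 223 224] before [ 43  67 130 190 179 126  86  79  81 102 155 204 221 224 224 223]
shaft now 144 [ 44  56 108 171 177 137  97  86  91 107 152 194 219 225 225 224] before [ 44  56 108 171 175 138  97  86  88 106 153 195 220 224 224 224]
hub fk [ 0.51479644 -0.22227716  0.08544051]
[[[295.7, 140.0]], [[296.1, 133.6]]]
[[[285.1, 140.7]], [[285.3, 134.4]]]
```

step_arm --plan "-0.0007 -0.001 0 0; 0 0 0.002 0; 0 0 0.002 0; 0 0 0 0; 0 0 0 0"

```text
t: 8.2
eef_pos: [0.5738, -0.1978, 0.1119]
tcp_rot: [0.0, -0.202, 0.979, -0.0]
force: [0.5, 0.1, 1.6]
finger_gap: 0.0144
grip_force: 60.1
```

step_arm --plan "0 0 0.002 0; 0 0 0.001 0; 0 0 0 0; 0 0 0 0"

```text
t: 8.7
eef_pos: [0.5742, -0.1981, 0.1096]
tcp_rot: [0.001, -0.202, 0.979, -0.001]
force: [1.2, 0.3, 5.2]
finger_gap: 0.0145
grip_force: 60.5
```

```bash
python3 -c "
from h import *
go(.5739,-.198,.1085,203.3); s=state(); print(s['force'].round(2),s['ft_torque'].round(3))"
```

```text
at [ 0.5742 -0.1981  0.1096] yaw -156.64 tilt [ 0.002 -0.001 -1.   ] -> shift [0.0003 0.0002 0.0011] turn 0.06
[1.17 0.29 5.19] [-0.188  0.175 -0.022]
```

Contact at an underside height of about 80 mm with roughly 7 N. The moment places the contact at the bore's (+x, -y) corner, so I'm nudging the hub that way under light contact.

step_arm --plan "-0.0008 -0.0008 0 0; 0 0 0 0; 0 0 0 0"

```text
t: 9.07
eef_pos: [0.5745, -0.1982, 0.1092]
tcp_rot: [-0.0, -0.202, 0.979, -0.0]
force: [-0.8, 0.9, 5.7]
finger_gap: 0.0151
grip_force: 60.7
```

```bash
cat >> h.py <<'E'
def rep():
    p,R,w=pose(); s=state(); F=R.T@np.array(s['force']); T=R.T@np.array(s['ft_torque'])
    b=R[:,0]
    print('t',s['t'],'under z %.4f'%(p[2]-.0305),'hub',(p+.0632*b)[:2].round(4),'yaw %.2f'%(w+180),'F tool',F.round(2),'T tool',T.round(3),'gap %.4f'%s['finger_gap'],'tilt',R[:,2].round(4))
E
python3 -c "
from h import *
rep()"
```

```text
t 9.075 under z 0.0787 hub [ 0.5165 -0.2232] yaw 23.35 F tool [ 0.38  1.14 -5.72] T tool [-0.174  0.623  0.078] gap 0.0151 tilt [-4.e-04 -2.e-04 -1.e+00]
```

step_arm --plan "0.0003 0.0006 0 0; 0 0 0.001 0; 0 0 0 0; 0 0 0 0"

```text
t: 9.57
eef_pos: [0.5745, -0.1981, 0.109]
tcp_rot: [0.0, -0.202, 0.979, -0.001]
force: [-1.7, 0.2, 7.5]
finger_gap: 0.0146
grip_force: 60.9
```

```bash
python3 -c "
from h import *
rep()"
```

```text
t 9.575 under z 0.0785 hub [ 0.5165 -0.2231] yaw 23.35 F tool [ 1.52  0.82 -7.5 ] T tool [-0.151  0.634  0.072] gap 0.0146 tilt [ 8.0e-04 -1.1e-03 -1.0e+00]
```

step_arm --plan "0.0005 0.0006 0 0; 0 0 0 0; 0 0 0 0"

```text
t: 9.95
eef_pos: [0.5743, -0.198, 0.1092]
tcp_rot: [0.001, -0.203, 0.979, -0.001]
force: [0.7, -0.6, 6.8]
finger_gap: 0.0146
grip_force: 60.8
```

```bash
python3 -c "
from h import *
rep()"
```

```text
t 9.95 under z 0.0787 hub [ 0.5163 -0.223 ] yaw 23.37 F tool [-0.42 -0.8  -6.83] T tool [ 0.088  0.4   -0.014] gap 0.0146 tilt [ 0.0023 -0.0018 -1.    ]
```

step_arm --plan "0 0 -0.001 0; 0 0 0 0"

```text
t: 10.2
eef_pos: [0.5742, -0.1979, 0.1095]
tcp_rot: [0.001, -0.203, 0.979, -0.001]
force: [1.4, -0.8, 5.0]
finger_gap: 0.0148
grip_force: 60.6
```

```bash
python3 - <<'E'
from h import *
rep()
p,d=grab('side','side5.png')
uu,vv=np.meshgrid(np.arange(235,310),np.arange(100,165)); uv=np.c_[uu.ravel(),vv.ravel()]
X=depthpts('side',uv,d)[:]; col=p[vv.ravel(),uu.ravel()].astype(int)
tcp,R,w=pose(); hub=tcp+.0632*R[:,0]; ex=-R[:,0]; ey=R[:,1]
L=np.c_[(X-hub)@ex,(X-hub)@ey,X[:,2]]
k=(d[vv.ravel(),uu.ravel()]>0)&(abs(L[:,1])<.02)&(L[:,0]>-.025)&(L[:,0]<.135)&(L[:,2]>.095)&(L[:,2]<.16)
for l,q,c in zip(L[k],uv[k],col[k]): 
    if l[0]<.04 or l[0]>.085: print(q,(l*1000).round(1),c)
E
```

```text
t 10.2 under z 0.0790 hub [ 0.5161 -0.223 ] yaw 23.37 F tool [-0.97 -1.32 -5.03] T tool [ 0.368  0.239 -0.082] gap 0.0148 tilt [ 0.0023 -0.0016 -1.    ]
[258 127] [117.9  -4.6 138.3] [22 39 30]
[259 127] [114.1  -5.3 137.5] [23 34 29]
[260 127] [110.8  -0.4 141. ] [20 38 29]
[257 128] [122.1   0.8 138.3] [23 36 29]
[258 128] [118.6   3.5 140. ] [23 25 26]
[259 128] [114.9   2.9 139.2] [22 23 25]
[260 128] [111.5   7.  142.1] [23 26 26]
[261 128] [ 1.072e+02 -1.000e-01  1.363e+02] [26 39 31]
[257 129] [122.4   4.6 136.6] [17 28 25]
[258 129] [118.9   6.3 137.6] [24 23 24]
[259 129] [115.4   8.9 139.2] [20 19 21]
[260 129] [111.8   9.7 139.5] [20 21 22]
[261 129] [108.1  10.  139.5] [27 36 31]
[286 129] [ 11.2 -17.6 110.1] [48 66 61]
[287 129] [  7.4 -17.1 110.2] [52 65 62]
[288 129] [  4.3 -13.2 112.9] [53 67 65]
[289 129] [  0.5 -12.9 112.8] [59 67 68]
[290 129] [ -4.2 -18.4 108.2] [60 68 70]
[291 129] [ -8.  -18.1 108.1] [60 69 70]
[292 129] [-11.  -13.4 111.4] [60 67 70]
[293 129] [-15.8 -18.9 106.8] [57 67 68]
[257 130] [122.9   9.7 135.9] [13 24 19]
[258 130] [119.7  15.5 140.1] 
[... 6464 characters left out ...]
] [31 30 32]
[286 137] [ 16.   19.9 102. ] [29 29 32]
[287 137] [ 12.2  19.9 101.6] [29 29 30]
[290 137] [ 0.7 18.8 99.7] [29 30 31]
[293 137] [-10.4  20.   99.7] [27 28 29]
[294 137] [-14.8  16.5  96.5] [43 43 45]
[257 138] [123.6  10.   98.9] [27 47 37]
[258 138] [120.3  16.  103.4] [27 34 31]
[259 138] [115.9   8.3  96.8] [29 29 31]
[260 138] [112.3   9.5  97.5] [36 36 38]
[261 138] [108.5   9.1  96.8] [62 64 70]
[262 138] [105.2  13.5 100. ] [ 99 100 109]
[263 138] [101.1   9.7  96.6] [ 95  99 106]
[264 138] [97.4 10.8 97.2] [50 61 58]
[266 138] [90.1 12.3 97.7] [33 53 41]
[267 138] [86.2 11.3 96.5] [40 57 48]
[286 138] [15.8 19.5 96.9] [30 28 29]
[258 139] [120.1  12.4  95.7] [30 37 35]
```

The forces on those nudges were just friction opposing the motion. I'll lift off, then touch down vertically to read a clean contact location.

step_arm --plan "0 0 -0.003 0; 0 0 -0.001 0; 0 0 0 0; 0 0 0 0"

```text
t: 10.75
eef_pos: [0.5734, -0.1977, 0.111]
tcp_rot: [0.0, -0.203, 0.979, -0.0]
force: [4.5, -4.1, -3.5]
finger_gap: 0.0149
grip_force: 59.4
```

```bash
python3 -c "
from h import *
rep()"
```

```text
t 10.75 under z 0.0805 hub [ 0.5153 -0.2227] yaw 23.38 F tool [-2.49 -5.53  3.51] T tool [ 0.944 -0.627 -0.367] gap 0.0149 tilt [ 9.e-04 -8.e-04 -1.e+00]
```

step_arm --plan "0 0 0.002 0; 0 0 0.001 0; 0 0 0 0"

```text
t: 11.12
eef_pos: [0.5738, -0.1977, 0.1099]
tcp_rot: [0.0, -0.203, 0.979, -0.001]
force: [2.8, -2.9, 2.8]
finger_gap: 0.0148
grip_force: 60.3
```

```bash
python3 -c "
from h import *
rep()"
```

```text
t 11.125 under z 0.0794 hub [ 0.5158 -0.2228] yaw 23.37 F tool [-1.43 -3.83 -2.76] T tool [ 0.697 -0.082 -0.303] gap 0.0148 tilt [ 0.0012 -0.0011 -1.    ]
```

While lifting, real wall forces showed up: the bore is already around the shaft tip, pressed along tool -x and -y. I'm relieving those forces.

step_arm --plan "-0.0004 -0.001 -0.0005 0; 0 0 0 0; 0 0 0 0"

```text
t: 11.5
eef_pos: [0.5739, -0.1979, 0.1098]
tcp_rot: [-0.0, -0.202, 0.979, 0.0]
force: [2.2, -1.6, 3.7]
finger_gap: 0.0144
grip_force: 60.4
```

```bash
python3 -c "
from h import *
rep()"
```

```text
t 11.5 under z 0.0793 hub [ 0.5159 -0.223 ] yaw 23.35 F tool [-1.38 -2.31 -3.66] T tool [ 0.49   0.03  -0.125] gap 0.0144 tilt [-3.e-04  2.e-04 -1.e+00]
```

step_arm --plan "-0.0006 -0.0012 0 0; 0 0 0 0; 0 0 0 0"

```text
t: 11.88
eef_pos: [0.5744, -0.1984, 0.1094]
tcp_rot: [-0.001, -0.202, 0.979, 0.001]
force: [-1.7, 0.6, 4.7]
finger_gap: 0.0149
grip_force: 60.5
```

```bash
python3 -c "
from h import *
rep()"
```

```text
t 11.875 under z 0.0789 hub [ 0.5164 -0.2234] yaw 23.33 F tool [ 1.35  1.2  -4.65] T tool [-0.332  0.556  0.115] gap 0.0149 tilt [-0.0019  0.0013 -1.    ]
```

step_arm --plan "0 0 -0.002 0; 0 0 0 0; 0 0 0 0"

```text
t: 12.25
eef_pos: [0.5745, -0.1987, 0.1107]
tcp_rot: [-0.001, -0.202, 0.979, 0.0]
force: [0.6, 0.4, -3.0]
finger_gap: 0.0148
grip_force: 59.6
```

```bash
python3 -c "
from h import *
rep()"
```

```text
t 12.25 under z 0.0802 hub [ 0.5165 -0.2237] yaw 23.35 F tool [-0.72  0.16  3.01] T tool [-0.037 -0.041  0.013] gap 0.0148 tilt [-1.2e-03  6.0e-04 -1.0e+00]
```

Free now, with no lateral force at an underside height of 80.2 mm. One wall is known at about +1.4 mm in tool y, so I'm probing the opposite one to centre between them.

step_arm --plan "0 -0.0015 0 0; 0 -0.0015 0 0; 0 0 0 0; 0 0 0 0"

```text
t: 12.75
eef_pos: [0.5763, -0.2017, 0.1118]
tcp_rot: [-0.0, -0.202, 0.979, 0.0]
force: [-0.3, 0.3, -3.3]
finger_gap: 0.0145
grip_force: 59.5
```

```bash
python3 -c "
from h import *
rep()"
```

```text
t 12.75 under z 0.0813 hub [ 0.5182 -0.2268] yaw 23.35 F tool [0.21 0.39 3.25] T tool [ 0.004 -0.025  0.045] gap 0.0145 tilt [-0.  0. -1.]
```

step_arm --plan "0 0 0.0015 0; 0 0 0 0; 0 0 0 0; 0 0 0 0"

```text
t: 13.25
eef_pos: [0.5763, -0.2017, 0.1103]
tcp_rot: [0.0, -0.202, 0.979, -0.0]
force: [-1.4, -0.7, -2.0]
finger_gap: 0.015
grip_force: 59.5
```

```bash
python3 -c "
from h import *
rep()"
```

```text
t 13.25 under z 0.0798 hub [ 0.5183 -0.2267] yaw 23.35 F tool [ 1.57 -0.06  2.04] T tool [ 0.005 -0.067  0.022] gap 0.0150 tilt [ 1.e-04 -0.e+00 -1.e+00]
```

step_arm --plan "0 0 0.001 0; 0 0 0.0005 0; 0 0 0 0; 0 0 0 0"

```text
t: 13.75
eef_pos: [0.5763, -0.2017, 0.1088]
tcp_rot: [-0.0, -0.202, 0.979, 0.0]
force: [-0.0, 0.2, -2.1]
finger_gap: 0.0148
grip_force: 59.5
```

```bash
python3 -c "
from h import *
rep()"
```

```text
t 13.75 under z 0.0783 hub [ 0.5182 -0.2267] yaw 23.35 F tool [-0.07  0.16  2.08] T tool [-0.041 -0.091 -0.005] gap 0.0148 tilt [-0. -0. -1.]
```

At (0.518, -0.227) it passes the height where it was blocked before, with no force. I'm continuing down.

step_arm --plan "0 0 0.001 0; 0 0 0.001 0; 0 0 0.001 0; 0 0 0 0; 0 0 0 0"

```text
t: 14.38
eef_pos: [0.5768, -0.2018, 0.1071]
tcp_rot: [0.0, -0.202, 0.979, -0.0]
force: [-0.6, 1.8, 6.1]
finger_gap: 0.0149
grip_force: 60.6
```

```bash
python3 -c "
from h import *
rep()"
```

```text
t 14.375 under z 0.0766 hub [ 0.5188 -0.2269] yaw 23.35 F tool [-0.18  1.9  -6.06] T tool [-0.38   0.578  0.139] gap 0.0149 tilt [ 9.e-04 -5.e-04 -1.e+00]
```

Now resting on the 18 mm step, so only the last ±0.75 mm is missing. The moment and the earlier wall position both say the centre lies towards tool +x and +y.

step_arm --plan "0 0 -0.0025 0; 0.0006 0.0013 0 0; 0 0 0 0; 0 0 0.0015 0; 0 0 0.001 0; 0 0 0 0; 0 0 0 0"

```text
t: 15.25
eef_pos: [0.5748, -0.2006, 0.1054]
tcp_rot: [-0.0, -0.202, 0.979, 0.0]
force: [0.1, -0.6, -3.6]
finger_gap: 0.0146
grip_force: 59.4
```

```bash
python3 -c "
from h import *
rep()"
```

```text
t 15.25 under z 0.0749 hub [ 0.5168 -0.2257] yaw 23.35 F tool [ 0.14 -0.6   3.59] T tool [0.094 0.071 0.013] gap 0.0146 tilt [-9.e-04  3.e-04 -1.e+00]
```

It's in: 74.9 mm with no vertical force. I'm descending the square in small steps and watching the forces.

step_arm --plan "0 0 0.0015 0; 0 0 0.002 0; 0 0 0.002 0; 0 0 0 0"

```text
t: 15.75
eef_pos: [0.575, -0.2007, 0.1]
tcp_rot: [-0.0, -0.202, 0.979, 0.0]
force: [-1.9, -0.4, -2.8]
finger_gap: 0.0146
grip_force: 59.5
```

```bash
python3 -c "
from h import *
rep()"
```

```text
t 15.75 under z 0.0695 hub [ 0.5169 -0.2258] yaw 23.36 F tool [1.86 0.37 2.84] T tool [ 0.075  0.333 -0.036] gap 0.0146 tilt [-7.e-04  0.e+00 -1.e+00]
```

step_arm --plan "0.0003 0 0.002 0; 0 0 0.0025 0; 0 0 0.0025 0; 0 0 0.0025 0; 0 0 0 0"

```text
t: 16.38
eef_pos: [0.5748, -0.2007, 0.0904]
tcp_rot: [-0.0, -0.202, 0.979, 0.0]
force: [-1.2, -1.0, -3.0]
finger_gap: 0.0147
grip_force: 59.5
```

```bash
python3 -c "
from h import *
rep()"
```

```text
t 16.375 under z 0.0599 hub [ 0.5168 -0.2257] yaw 23.35 F tool [ 1.46 -0.46  3.02] T tool [ 0.085  0.173 -0.052] gap 0.0147 tilt [-2.e-04  3.e-04 -1.e+00]
```

step_arm --plan "0.0003 0 0.0025 0; 0 0 0.0025 0; 0 0 0.0025 0; 0 0 0.002 0; 0 0 0.001 0; 0 0 0 0; 0 0 0 0"

```text
t: 17.25
eef_pos: [0.5747, -0.201, 0.0805]
tcp_rot: [0.0, -0.202, 0.979, -0.0]
force: [0.2, -0.2, -2.7]
finger_gap: 0.0148
grip_force: 59.5
```

```bash
python3 -c "
from h import *
rep()"
```

```text
t 17.25 under z 0.0500 hub [ 0.5167 -0.226 ] yaw 23.35 F tool [-0.09 -0.29  2.75] T tool [-0.012 -0.104  0.039] gap 0.0148 tilt [ 2.e-04 -1.e-04 -1.e+00]
```

step_arm --plan "0 0 0.001 0; 0 0 0.001 0; 0 0 0.001 0; 0 0 0.0005 0; 0 0 0 0; 0 0 0 0"

```text
t: 18.0
eef_pos: [0.575, -0.201, 0.078]
tcp_rot: [0.0, -0.202, 0.979, -0.0]
force: [-0.8, 2.6, 5.3]
finger_gap: 0.0149
grip_force: 60.6
```

```bash
python3 -c "
from h import *
rep()"
```

```text
t 18.0 under z 0.0475 hub [ 0.517  -0.2261] yaw 23.35 F tool [-0.3   2.69 -5.32] T tool [-0.412  0.468  0.074] gap 0.0149 tilt [ 4.e-04 -2.e-04 -1.e+00]
```

Home: the underside rests at 47.5 mm (shoulder nominally 48, same -0.5 mm offset as the steps) with about 8 N of contact. Now turning clockwise about the pivot, radius 63 mm.

step_arm --plan "0.0002 -0.0055 0 5; 0.0002 -0.0055 0 5; 0.0002 -0.0055 0 5; 0.0002 -0.0055 0 5; 0 0 0 0; 0 0 0 0"

```text
t: 18.75
eef_pos: [0.5798, -0.2227, 0.078]
tcp_rot: [-0.0, -0.03, 1.0, -0.0]
force: [-2.5, 1.1, 5.5]
finger_gap: 0.0142
grip_force: 60.7
```

```bash
python3 -c "
from h import *
rep()"
```

```text
t 18.75 under z 0.0475 hub [ 0.5167 -0.2264] yaw 3.39 F tool [ 2.41  1.24 -5.52] T tool [-0.18   0.872 -0.103] gap 0.0142 tilt [-8.e-04 -7.e-04 -1.e+00]
```

step_arm --plan "0.0006 -0.0055 0 5; 0.0002 -0.0055 0 5; 0.0002 -0.0055 0 5; 0.0002 -0.0055 0 5; 0.0002 -0.0055 0 5; 0.0002 -0.0055 0 5; 0 0 0 0; 0 0 0 0"

```text
t: 19.75
eef_pos: [0.5733, -0.2543, 0.078]
tcp_rot: [0.0, 0.23, 0.973, -0.0]
force: [-1.9, 1.0, 5.8]
finger_gap: 0.0147
grip_force: 60.7
```

```bash
python3 -c "
from h import *
rep()"
```

```text
t 19.75 under z 0.0475 hub [ 0.5168 -0.226 ] yaw 333.40 F tool [ 2.21  0.06 -5.76] T tool [-0.119  0.743 -0.265] gap 0.0147 tilt [ 1.e-04 -0.e+00 -1.e+00]
```

step_arm --plan "0.0006 -0.0055 0 5; 0.0002 -0.0055 0 5; 0 -0.0022 0 2; 0 0 0 0; 0 0 0 0"

```text
t: 20.38
eef_pos: [0.5663, -0.2654, 0.0781]
tcp_rot: [0.001, 0.33, 0.944, 0.0]
force: [-1.1, 1.7, 5.2]
finger_gap: 0.0145
grip_force: 60.7
```

```bash
python3 -c "
from h import *
rep()"
```

```text
t 20.375 under z 0.0476 hub [ 0.5169 -0.226 ] yaw 321.42 F tool [ 1.9   0.64 -5.24] T tool [-0.13   0.596 -0.281] gap 0.0145 tilt [ 1.1e-03 -4.0e-04 -1.0e+00]
```

step_arm --plan "0.0003 -0.0022 0 2; 0 -0.0022 0 2; 0 0 0 0; 0 0 0 0"

```text
t: 20.88
eef_pos: [0.5635, -0.2687, 0.0781]
tcp_rot: [0.001, 0.363, 0.932, 0.0]
force: [-0.4, 1.1, 5.7]
finger_gap: 0.0145
grip_force: 60.7
```

```bash
python3 -c "
from h import *
rep()"
```

```text
t 20.875 under z 0.0476 hub [ 0.517  -0.2259] yaw 317.39 F tool [ 1.04  0.53 -5.69] T tool [-0.166  0.542 -0.318] gap 0.0145 tilt [ 1.8e-03 -7.0e-04 -1.0e+00]
```

step_arm --plan "0 -0.0022 0 2; 0 0 0 0; 0 0 0 0"

```text
t: 21.25
eef_pos: [0.562, -0.2703, 0.0781]
tcp_rot: [0.001, 0.38, 0.925, 0.0]
force: [-0.0, 1.9, 5.2]
finger_gap: 0.0149
grip_force: 60.7
```

```bash
python3 -c "
from h import *
rep()"
```

```text
t 21.25 under z 0.0476 hub [ 0.517  -0.2259] yaw 315.39 F tool [ 1.35  1.31 -5.25] T tool [-0.196  0.533 -0.23 ] gap 0.0149 tilt [ 1.7e-03 -6.0e-04 -1.0e+00]
```

step_arm --plan "0 -0.0022 0 2; 0 0 0 0; 0 0 0 0"

```text
t: 21.62
eef_pos: [0.5605, -0.2717, 0.0781]
tcp_rot: [0.001, 0.395, 0.918, 0.0]
force: [-0.1, 1.9, 6.2]
finger_gap: 0.015
grip_force: 60.7
```

```bash
python3 -c "
from h import *
rep()"
```

```text
t 21.625 under z 0.0476 hub [ 0.5171 -0.2258] yaw 313.41 F tool [ 1.44  1.27 -6.19] T tool [-0.237  0.552 -0.37 ] gap 0.0150 tilt [ 1.9e-03 -5.0e-04 -1.0e+00]
```

step_arm --plan "0 -0.0022 0 2; 0 0 0 0; 0 0 0 0"

```text
t: 22.0
eef_pos: [0.5595, -0.2728, 0.0781]
tcp_rot: [0.001, 0.411, 0.912, 0.0]
force: [1.2, 4.1, 5.8]
finger_gap: 0.0147
grip_force: 61.5
```

```bash
python3 - <<'E'
from h import *
rep()
p,d=grab('side','side9.png'); q,_=grab('top','top9.png')
b0=cv2.resize(p[115:165,262:322],(600,500),interpolation=cv2.INTER_CUBIC)
cv2.imwrite('pics/crop7.png',b0[:,:,::-1])
E
```

```text
t 22.0 under z 0.0476 hub [ 0.5176 -0.2254] yaw 311.50 F tool [ 2.28  3.58 -5.75] T tool [-0.612  0.494 -0.885] gap 0.0147 tilt [ 2.8e-03 -2.0e-04 -1.0e+00]
```

View pics/crop7.png

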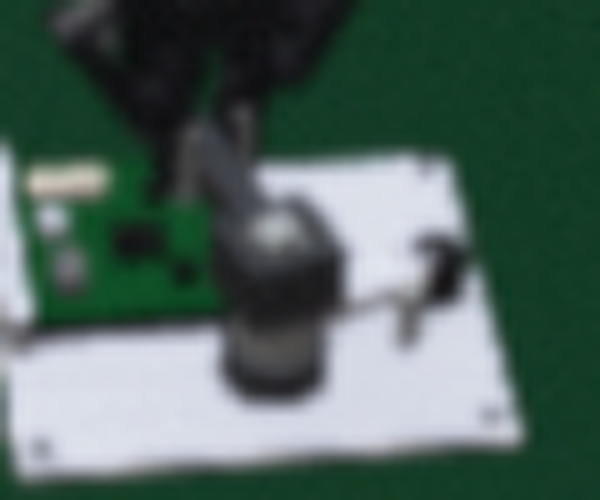

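Final crop: the hub sits on the shoulder with the shaft showing through at (280,230). The arm's roller at (440,265) has swung over to the stop pin at (405,310), clear of the board. Moment about the pivot is about 1.1 N m, well above the 0.35 N m spring, so the arm is against its stop. I'll settle briefly and hand in.

step_arm --plan "0 0 0 0; 0 0 0 0; 0 0 0 0; 0 0 0 0"

```text
t: 22.6
eef_pos: [0.5594, -0.2727, 0.0781]
tcp_rot: [0.001, 0.411, 0.912, 0.0]
force: [1.9, 4.0, 4.5]
finger_gap: 0.0145
grip_force: 61.5
```

```bash
python3 -c "
from h import *
rep(); print(ctrl.job_done())"
```

```text
t 22.6 under z 0.0476 hub [ 0.5176 -0.2254] yaw 311.51 F tool [ 1.69  4.07 -4.5 ] T tool [-0.595  0.497 -0.853] gap 0.0145 tilt [ 2.8e-03 -2.0e-04 -1.0e+00]
the job is handed in; nothing more can be done
None
```

The square-bore handle is fitted home on the shaft, turned clockwise until the clamp arm met its stop, and still held there by the handle; I handed the job in at 22.6 s of the 48 s allowed, and no verdict came back.

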